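# Seat the amber round-bottomed flask in the stirrer's ring carrier

### The job

Take the amber round-bottomed flask by its neck out of its cork ring and lower it gently into the empty aluminium ring on the stirrer plate, so that its bulb sits down in the ring, centred and with the neck upright, and let go of it. Do not drop it in, and leave the clear round-bottomed flask alone in its own cork ring.

Things in the scene. Friction and masses are not known exactly. Their poses are not given: they have to be found in the camera images.
- amber_flask_neck (a point): Amber (brown) glass round-bottomed flask, white stopper, 112 mm tall, 0.12 kg, bottom heavy; the one to move. Point on its axis at mid-neck, the place to grip: neck 22 mm diameter, straight from 21 mm below to 19 mm above this point, then a 26 mm lip and fixed stopper up to 32 mm above it. Lowest point 80 mm below. z up along the neck. Starts upright in a fixed cork ring (80 mm wide, 25 mm high).
- amber_flask_bulb (a point): Centre of the amber flask's ball-shaped bulb (60 mm diameter), on its axis, 50 mm below the neck point; z up along the neck.
- carrier_mouth (a point): Empty aluminium ring fixed on the white disc of the stirrer plate (white box 150x150x62 mm, two blue knobs in front; does not move). Point: centre of the ring's level top edge, 90 mm above the bench; z up. Ring 86 mm outside, hole 44 mm wide, 22 mm deep. Seated, the bulb rests on the hole's edge, its centre 20 mm and the neck point 70 mm above this point.
- clear_flask_neck (a point): Bystander: a clear, colourless round-bottomed flask of the same shape and size, with the same white stopper, in its own cork ring; point at mid-neck as on the amber one. Not to be disturbed. The two flasks may have changed places.
There are look-alikes about, which are no part of the job. What is shaped like the part that bears amber_flask_neck but green or purple is not meant.

How it is judged:
At the end, for the whole second after the job is handed in: The amber flask rests, released and still, in the aluminium ring on the stirrer: bulb centre within 10 mm of the ring's axis and 10 to 28 mm above its top edge, neck pointing up within 12 degrees of vertical (horizontal distance between amber_flask_bulb and carrier_mouth below 0.01 m and z of amber_flask_bulb in the frame of carrier_mouth between 0.01 and 0.028 m and angle between amber_flask_neck's own z axis and vertical below 0.21 rad and linear speed of amber_flask below 0.03 m/s); the robot touches nothing.
It fails at once if the clear flask is moved more than 30 mm from its start (distance of clear_flask_neck from where it was at the start of the episode above 0.03 m).
It fails at once if the amber flask is dropped in: it moves faster than 0.6 m/s while its bulb is over the ring (within 30 mm of its axis) and less than 50 mm above its top edge (horizontal distance between amber_flask_bulb and carrier_mouth below 0.03 m and z of amber_flask_bulb in the frame of carrier_mouth below 0.05 m and linear speed of amber_flask above 0.6 m/s).
It also fails if it takes over 35 s, if anything falls off the work surface, if the arm or the gripper's body presses on something with over 40 N, if the wrist force passes 120 N, or if a joint passes its speed limit or range.

### The arm

A 6-joint arm with a two-finger parallel gripper is mounted at the origin on a cart in front of the work surface, level with it; the furniture and walls round the work are solid. World frame = base frame: x ahead of the robot, y to its left, z up, the work surface at z = 0. Lengths are in m, angles in rad, forces in N, time in s.
With the tool pointing down it reaches from about 0.35 to 0.925 m from the base axis. Payload 6.4 kg.
Tool frame: the origin (TCP) lies between the finger pads; the fingertips stand 25 mm ahead of it and the grasp point (between the pads) lies 6 mm ahead of it; z points along the fingers, y is the line along which they close (so a half turn about z gives the same grasp; the last joint's range is limited). The gripper opens to 94 mm and grips with 3 to 60 N. Pads are 16 mm wide; open, the fingers measure 119 mm over their backs; the gripper's body (75 mm by 177 mm) begins 78 mm behind the grasp point.
Start: joints at [1.11, 0.245, 1.558, -0, 1.339, -0.174], TCP at [0.184, 0.623, 0.23] pointing down, gripper open.
Joint ranges: [-3.13, 3.13], [-1.02, 2.26], [0.13, 2.54], [-0.95, 4.09], [0.21, 2.88], [-2.74, 2.74]. Speed limits (rad/s): [2.57, 2.57, 3.14, 3.14, 3.14, 3.14].

### API

Orientations are given as [roll, pitch, yaw] about the fixed x, y, z axes, in that order (R = Rz(yaw) Ry(pitch) Rx(roll)).
In Python, from plant import arm, eyes, look_for, outline_of gives the robot as it stands. Calls block until the motion is done:
- arm.goto(position, orientation): joint-space move of the TCP to a pose.
- arm.move_straight(position, attitude=None, v=0.15, threshold=None): straight line of the TCP; attitude=None keeps the orientation; v is the mean speed in m/s. With threshold (N) it stops when the force on the tool has changed by that much, and returns True; else False.
- arm.movej(angles): joint-space move.
- arm.ungrasp() and arm.grab(newtons=None): open the fingers fully, or close them until they stop; newtons is the grip in N (None keeps the last).
- arm.dwell(seconds).
- arm.inverse_kinematics(position, orientation): joint angles nearest the present ones, or None.
- arm.observe(): the state.
- eyes.grab_frame(name): name is "scene" or "side" or "wrist"; returns the picture (480x640x3 uint8, red, green, blue); there is no depth.
- eyes.calibration(name): a dict with "intrinsics" (3x3 intrinsics, pixels), "cam_to_world" (4x4, takes a point from camera to world coordinates); the wrist camera has in their place "tool_from_camera" (4x4, takes a point from camera to tool coordinates, whose origin is the TCP and whose axes are the flange's). Camera axes: x right, y down, z forward; pixel columns grow to the right and rows downward; lengths in m; the calibration is good to about 2 mm. A picture is of the moment at which its call begins: read the wrist's pose just before it. calibration takes no time and is no camera call.
A pose or a line that the arm cannot do raises arm.IKError and nothing moves.
- arm.close_job(): hands the job in, once; it reports no verdict.
Trained networks look in the newest picture that a camera, given by its name, has taken for a name from the list of things; names that differ only in an ending like _2 or _b are one class to them, and where a whole thing is asked for, a point or a joint stands for the part that bears it (a point fixed in the world has none). Each returns a list of dicts, best first, with "conf" (0 to 1); they miss things now and then, are a little off and sometimes report something else, mostly with a low value. They report only what shows in the picture. A call takes as long as a camera call. They do not tell look-alikes from the thing itself.
- look_for(thing, camera): "extent" ([centre column, centre row, width, height] in pixels, round what is visible of it).
- outline_of(thing, camera): "pixels" (480x640 bool, what is visible of it) and "extent" ([centre column, centre row, width, height] in pixels, round what is visible of it).
The state is a dict: "time_s": time; "joint_positions": joint angles; "joint_vel": joint speeds; "tau": joint torques, N m; "eef_pos": TCP position; "orientation": TCP orientation; "contact_force": force on the tool from outside, world axes, zero at the start; "torque": the same for the moment, N m; "opening": finger opening in m.
Only numpy, scipy, OpenCV 4.12 (cv2) and the standard library are available. Lean on these libraries where they do the work, as an engineer would, in place of code of your own. Each camera call takes 0.05 s, during which the arm holds its last target. There are 200 camera calls.

## Working session

There is one attempt and no reset: what is moved stays moved. The work goes in short steps, each a Python script; the robot and the scene stay as the last script left them, time stands still between calls to the robot, and variables do not carry over. Pictures are saved under pics/ and viewed, on a budget of 10 in all, crops included, one or two more only if the job needs it, and the job is handed in when it is done.

```bash
mkdir -p pics; ls
python3 - <<'E'
from plant import arm, eyes, look_for, outline_of
import cv2,numpy as np
fs=[]
for c in ("scene","side"):
    f=eyes.grab_frame(c); cv2.imwrite(f"pics/{c}0.png",f[:,:,::-1])
    for t in ("amber_flask_neck","clear_flask_neck","carrier_mouth","amber_flask_bulb"):
        print(c,t,[(np.round(d["extent"]).tolist(),round(d["conf"],2)) for d in look_for(t,c)])
    k=eyes.calibration(c);print(np.round(k["intrinsics"],1).tolist(),np.round(k["cam_to_world"],3).tolist())
print(arm.observe())
E
```

```text
pics
scene amber_flask_neck [([296.0, 166.0, 24.0, 41.0], 0.89), ([330.0, 185.0, 29.0, 44.0], 0.86), ([227.0, 208.0, 26.0, 44.0], 0.75), ([261.0, 179.0, 26.0, 44.0], 0.62)]
scene clear_flask_neck [([321.0, 225.0, 28.0, 43.0], 0.56)]
scene carrier_mouth [([377.0, 325.0, 113.0, 103.0], 0.6)]
scene amber_flask_bulb [([332.0, 186.0, 26.0, 42.0], 0.81), ([298.0, 163.0, 22.0, 42.0], 0.72), ([227.0, 208.0, 28.0, 47.0], 0.57)]
[[445.6, 0.0, 323.1], [0.0, 445.6, 241.7], [0.0, 0.0, 1.0]] [[0.767, -0.475, 0.431, 0.114], [-0.641, -0.586, 0.495, -0.335], [0.017, -0.657, -0.754, 0.759], [0.0, 0.0, 0.0, 1.0]]
side amber_flask_neck [([312.0, 204.0, 29.0, 54.0], 0.9), ([233.0, 197.0, 30.0, 56.0], 0.89), ([193.0, 221.0, 35.0, 57.0], 0.65), ([278.0, 184.0, 28.0, 50.0], 0.6)]
side clear_flask_neck [([291.0, 241.0, 35.0, 57.0], 0.78)]
side carrier_mouth [([339.0, 350.0, 134.0, 110.0], 0.92)]
side amber_flask_bulb [([191.0, 222.0, 30.0, 51.0], 0.93), ([279.0, 182.0, 26.0, 50.0], 0.89), ([230.0, 195.0, 29.0, 53.0], 0.64), ([314.0, 204.0, 31.0, 53.0], 0.55)]
[[558.0, 0.0, 310.8], [0.0, 558.0, 238.6], [0.0, 0.0, 1.0]] [[0.834, -0.332, 0.44, 0.12], [-0.551, -0.485, 0.679, -0.55], [-0.013, -0.809, -0.587, 0.67], [0.0, 0.0, 0.0, 1.0]]
{'time_s': 0.5, 'joint_positions': array([ 1.10989604e+00,  2.45098763e-01,  1.55783138e+00, -1.84293108e-05,
        1.33868950e+00, -1.74077983e-01]), 'joint_vel': array([ 0.00132554,  0.00058571, -0.00119608,  0.00151636,  0.00139629,
       -0.00169123]), 'tau': array([-9.52778573e-04, -4.15441811e+01, -3.14549947e+01,  6.83841133e-02,
        2.94543430e-02, -2.68235362e-05]), 'eef_pos': array([0.18387325, 0.62344928, 0.23043916]), 'orientation': array([-3.14156297e+00,  1.29895518e-05,  2.85477459e+00]), 'contact_force': array([-0.21877811, -0.79108292,  0.70028948]), 'torque': array([-0.01916163,  0.00555061, -0.03583327]), 'opening': 0.09398008832575583}
```

View pics/scene0.png

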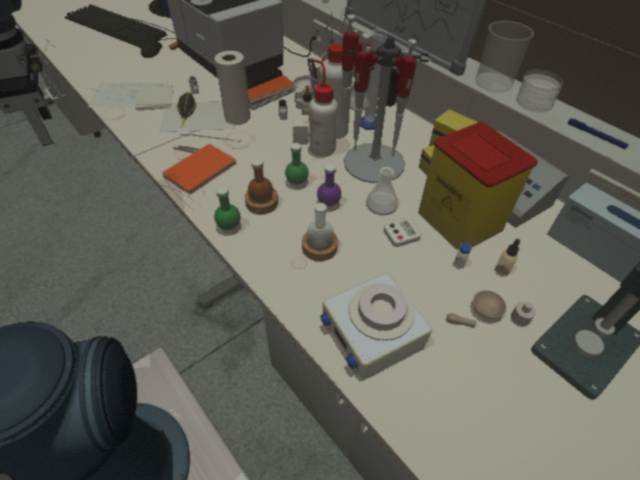

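View pics/side0.png

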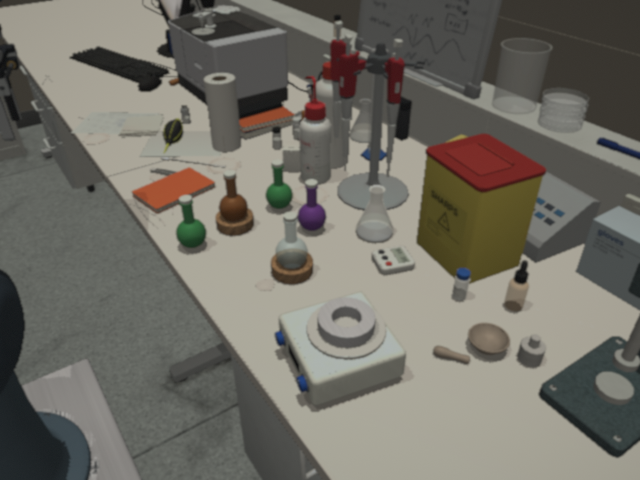

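The pictures show five flasks. Scene pixels: green (227,212), amber/brown (261,188) in a cork ring, green (297,168), purple (330,188) and clear (320,235) in a cork ring. Amber at (261,188), side (234,203), fits because it is brown and sits in a cork ring. The aluminium ring is at scene (382,306), side (346,322).

```bash
cat > h.py <<'E'
import numpy as np, cv2
from plant import arm, eyes, look_for, outline_of
def pose(c, T=None):
    k=eyes.calibration(c); return np.array(k["intrinsics"]), (np.array(k["cam_to_world"]) if T is None else T@np.array(k["tool_from_camera"]))
def proj(K,M,p):
    q=np.linalg.inv(M)@np.append(p,1); q=K@q[:3]; return q[:2]/q[2]
def ray(K,M,uv):
    d=M[:3,:3]@np.linalg.inv(K)@np.array([*uv,1.]); return M[:3,3],d/np.linalg.norm(d)
def tri(rs):
    A=[np.eye(3)-np.outer(d,d) for o,d in rs]; p=np.linalg.solve(sum(A),sum(a@o for a,(o,d) in zip(A,rs)))
    return p,[np.linalg.norm(a@(p-o)) for a,(o,d) in zip(A,rs)]
def onplane(r,z): o,d=r; return o+d*(z-o[2])/d[2]
def topdown(f,K,M,z,x0,y0,half=0.08,px=2000):
    # rectified view of plane z: col = x, row = y
    n=int(2*half*px); c=np.float32([[0,0],[n,0],[n,n],[0,n]])
    w=np.float32([proj(K,M,[x0-half+u/px,y0-half+v/px,z]) for u,v in c])
    return cv2.warpPerspective(f,cv2.getPerspectiveTransform(w,c),(n,n),flags=cv2.INTER_CUBIC)
E
python3 - <<'E'
from h import *
am={"scene":(261,186),"side":(234,203)}; rg={"scene":(382,303),"side":(346,320)}; cl={"scene":(321,225),"side":(291,241)}
R=[];B=[];C=[];tiles=[]
for c in am:
    f=eyes.grab_frame(c);K,M=pose(c)
    L=outline_of("amber_flask_neck",c)
    d=min(L,key=lambda d:np.hypot(d["extent"][0]-am[c][0],d["extent"][1]-am[c][1]))
    m=d["pixels"]; e=np.array(d["extent"]); print(c,e.round(1),d["conf"])
    top=e[1]-e[3]/2; r=int(top+3); rows=range(r,r+9); u=np.mean([np.flatnonzero(m[i]).mean() for i in rows if m[i].any()])
    R.append(ray(K,M,(u,top+2.5))); B.append(ray(K,M,rg[c]));C.append(ray(K,M,cl[c]))
    p=onplane(B[-1],.09); t=topdown(f,K,M,.09,p[0],p[1]); 
    g=cv2.GaussianBlur(t[:,:,1],(5,5),0)
    h=cv2.HoughCircles(g,cv2.HOUGH_GRADIENT,1,20,param1=60,param2=15,minRadius=38,maxRadius=50)
    h2=cv2.HoughCircles(g,cv2.HOUGH_GRADIENT,1,20,param1=60,param2=15,minRadius=80,maxRadius=92)
    for H in (h,h2):
        if H is not None:
            for a in H[0][:2]: print(c,"ring",p[0]-.08+a[0]/2000,p[1]-.08+a[1]/2000,a[2]/2)
            a=H[0][0]; cv2.circle(t,(int(a[0]),int(a[1])),int(a[2]),(255,0,0),1)
    a=am[c]; crop=f[a[1]-50:a[1]+50,a[0]-50:a[0]+100]
    tiles.append(np.hstack([cv2.resize(crop,(480,320),interpolation=3),t]))
cv2.imwrite("pics/t1.png",np.vstack(tiles)[:600,:,::-1])
print("stopper top",tri(R)); print("ring rough",tri(B)); print("clear",tri(C))
E
```

```text
scene [261.6 180.7  30.9  43. ] 0.85
scene ring 0.48686774756626394 -0.07210287531542564 20.95
scene ring 0.4858677529902866 -0.0726028763287046 42.75
scene ring 0.47486775304989126 -0.07960287561344886 42.65
side [232.9 197.1  28.4  52.4] 0.78
side ring 0.4890479739357958 -0.07151752043524906 21.35
side ring 0.4880479793598185 -0.07301752347508594 41.75
side ring 0.47554797637958623 -0.08701752204457447 42.4
stopper top (array([0.512929  , 0.35194293, 0.12801332]), [np.float64(0.00017121336949311872), np.float64(0.00017121336949299875)])
ring rough (array([ 0.49305265, -0.06682251,  0.07589251]), [np.float64(9.5203012631178e-05), np.float64(9.520301263118638e-05)])
clear (array([0.53266844, 0.1546767 , 0.07325629]), [np.float64(0.0001417831934295531), np.float64(0.0001417831934296092)])
```

View pics/t1.png

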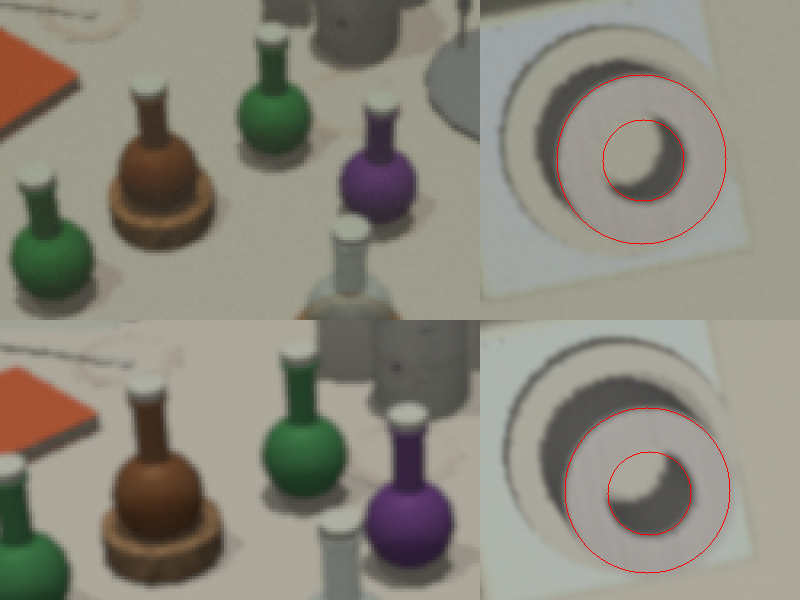

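The crop confirms the amber flask is brown, stoppered and in its cork ring. Ring circles from the two cameras agree within 2 mm, and radii match (21 vs 22 mm, 42 vs 43 mm). The stopper top at z=0.128 fits the flask standing in its cork. Next I'll map the neighbours and then hover.

Run:
```python
from h import *
P={"green1":((227,208),(193,221)),"green2":((297,165),(278,183)),"purple":((330,186),(312,204)),"towelTop":((231,60),(222,80)),"bottlecap":((323,92),(315,111)),"pipettestand":((388,48),(378,60)),"ambertop":((258,164),(231,175))}
a=np.array([.513,.352])
for n,(s,t) in P.items():
    p,e=tri([ray(*pose("scene"),s),ray(*pose("side"),t)]); d=p[:2]-a
    print(n,p.round(3),"dist",np.linalg.norm(d).round(3),"dir deg",np.degrees(np.arctan2(d[1],d[0])).round(),"err",round(e[0],4))
print(eyes.calibration("wrist"))
q0=arm.observe()["joint_positions"]
for yd in range(-180,180,20):
    q=[arm.inverse_kinematics(p,[np.pi,0,np.radians(yd)]) for p in ([.513,.352,.25],[.513,.352,.102],[.487,-.072,.166])]
    print(yd,"closing dir",(yd-90)%180,[None if x is None else x.round(2).tolist() for x in q][1:])
```

```text
green1 [0.416 0.337 0.058] dist 0.098 dir deg -171.0 err 0.0034
green2 [0.613 0.338 0.078] dist 0.101 dir deg -8.0 err 0.0022
purple [0.631 0.237 0.072] dist 0.164 dir deg -44.0 err 0.0026
towelTop [0.665 0.684 0.184] dist 0.365 dir deg 65.0 err 0.0028
bottlecap [0.776 0.441 0.162] dist 0.278 dir deg 19.0 err 0.0013
pipettestand [0.841 0.304 0.305] dist 0.331 dir deg -8.0 err 0.0022
ambertop [0.514 0.35  0.124] dist 0.002 dir deg -67.0 err 0.0021
{'intrinsics': array([[410.6938009 ,   0.        , 321.83073747],
       [  0.        , 410.6938009 , 244.00151109],
       [  0.        ,   0.        ,   1.        ]]), 'tool_from_camera': array([[-1.01908968e-03, -9.56979736e-01, -2.90152970e-01,
         8.46668412e-02],
       [ 9.99999375e-01, -1.10869364e-03,  1.44435193e-04,
        -5.07939740e-04],
       [-4.59912304e-04, -2.90152642e-01,  9.56980268e-01,
        -1.54054011e-01],
       [ 0.00000000e+00,  0.00000000e+00,  0.00000000e+00,
         1.00000000e+00]])}
-180 closing dir 90 [[0.42, 0.32, 1.71, 0.0, 1.11, -1.15], [-0.38, -0.06, 2.01, 0.0, 1.19, -1.95]]
-160 closing dir 1
[... 813 characters left out ...]
 -0.0, 1.19, 0.84]]
40 closing dir 130 [[0.42, 0.32, 1.71, -0.0, 1.11, 1.29], [-0.38, -0.06, 2.01, -0.0, 1.19, 0.5]]
60 closing dir 150 [[0.42, 0.32, 1.71, -0.0, 1.11, 0.94], [-0.38, -0.06, 2.01, -0.0, 1.19, 0.15]]
80 closing dir 170 [[0.42, 0.32, 1.71, -0.0, 1.11, 0.59], [-0.38, -0.06, 2.01, 0.0, 1.19, -0.2]]
100 closing dir 10 [[0.42, 0.32, 1.71, -0.0, 1.11, 0.24], [-0.38, -0.06, 2.01, 0.0, 1.19, -0.55]]
120 closing dir 30 [[0.42, 0.32, 1.71, -0.0, 1.11, -0.1], [-0.38, -0.06, 2.01, 0.0, 1.19, -0.9]]
140 closing dir 50 [[0.42, 0.32, 1.71, 0.0, 1.11, -0.45], [-0.38, -0.06, 2.01, 0.0, 1.19, -1.25]]
160 closing dir 70 [[0.42, 0.32, 1.71, 0.0, 1.11, -0.8], [-0.38, -0.06, 2.01, 0.0, 1.19, -1.6]]
```

```bash
cat >> h.py <<'E'
from scipy.spatial.transform import Rotation as Rn
def wrist():
    s=arm.observe(); T=np.eye(4); T[:3,:3]=Rn.from_euler("xyz",s["orientation"]).as_matrix(); T[:3,3]=s["eef_pos"]
    f=eyes.grab_frame("wrist"); return (f,)+pose("wrist",T)
E
python3 - <<'E'
from h import *
arm.goto([.513,.352,.25],[np.pi,0,np.pi])
f,K,M=wrist(); s=arm.observe(); print(s["time_s"],s["eef_pos"],s["orientation"])
for d in outline_of("amber_flask_neck","wrist"): print(np.round(d["extent"]),d["conf"])
for z in (.128,.096,.046): print(z,proj(K,M,[.513,.352,z]).round(1))
t=topdown(f,K,M,.128,.513,.352,.04,6000)
g=cv2.GaussianBlur(t[:,:,1],(9,9),0)
H=cv2.HoughCircles(g,cv2.HOUGH_GRADIENT,1,20,param1=60,param2=15,minRadius=50,maxRadius=90)
if H is not None:
    for a in H[0][:4]: print(.473+a[0]/6000,.312+a[1]/6000,a[2]/6); cv2.circle(t,(int(a[0]),int(a[1])),int(a[2]),(255,0,0),1)
o=np.hstack([cv2.resize(f,(533,400)),t[:400,:260*2][:, 100:360]]); cv2.imwrite("pics/w1.png",o[:,:,::-1])
E
```

```text
2.325 [0.51238817 0.35283763 0.24994402] [ 3.14142936e+00 -2.19432180e-04 -3.14030374e+00]
[225. 358.  65.  93.] 0.8
[336. 343.  61.  92.] 0.63
[324. 226.  63.  77.] 0.61
0.128 [321.6 246.3]
0.096 [321.6 234.1]
0.046 [321.6 219.2]
0.51375 0.35575 11.816667
0.5104166 0.35558334 11.533333
0.50225 0.36408335 13.966667
0.50558335 0.34625 11.433333
```

View pics/w1.png

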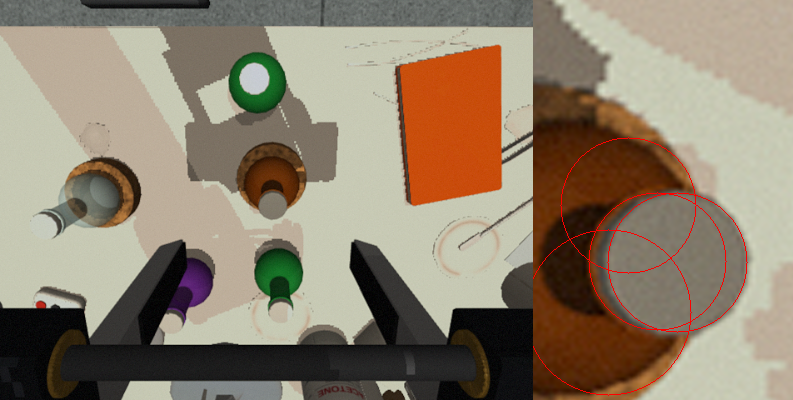

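The wrist view shows the white amber stopper at (325,245) with the fingers straddling it. Hough puts its axis at (0.5138, 0.3557), which agrees with the two-camera fix within 4 mm. There are no neighbours along the closing line (y). I'll grasp.

Run:
```python
from h import *
o=[np.pi,0,np.pi]
print(arm.move_straight([.513,.3545,.25],o)); 
hit=arm.move_straight([.513,.3545,.103],v=.12,threshold=6); s=arm.observe(); print(hit,s["eef_pos"],s["contact_force"],s["time_s"])
if not hit:
    arm.grab(20); s=arm.observe(); print("open",s["opening"],s["contact_force"])
    arm.move_straight([.513,.3545,.29],v=.12); s=arm.observe(); print(s["opening"],s["eef_pos"],s["contact_force"],s["time_s"])
    f,K,M=wrist(); g=eyes.grab_frame("side"); cv2.imwrite("pics/g1.png",np.hstack([cv2.resize(f,(400,300)),cv2.resize(g[:300,120:520],(400,300))])[:,:,::-1])
```

```text
False
False [0.51365368 0.35481189 0.10403668] [ 0.09995454  0.02618496 -0.06023968] 4.0
open 0.023949083467939194 [-0.1534763   0.47805895  0.43244014]
0.024444253313924785 [0.51266036 0.35432777 0.28895863] [-0.16216444  0.68735682 -1.22041023] 6.7917
```

View pics/g1.png

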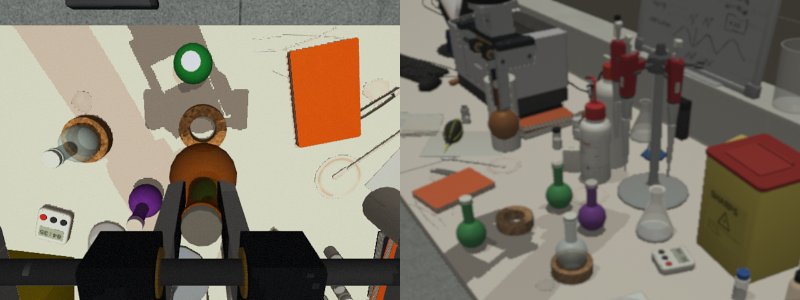

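The flask is held upright (opening about 24 mm), and its cork ring is empty at side crop (515,220). The clear flask is untouched. Next I carry it over the clear flask's height to a hover above the ring.

Run:
```python
from h import *
arm.move_straight([.487,-.072,.29],v=.2)
arm.move_straight([.487,-.072,.20],v=.1)
s=arm.observe(); print(s["eef_pos"],s["opening"],s["contact_force"],s["time_s"])
tiles=[];rs=[]
for c in ("scene","side"):
    f=eyes.grab_frame(c);K,M=pose(c); hsv=cv2.cvtColor(f,cv2.COLOR_RGB2HSV)
    b=proj(K,M,[.487,-.072,.142]); r=proj(K,M,[.487,-.072,.09]); u,v=b.round().astype(int)
    m=cv2.inRange(hsv,(3,110,30),(22,255,255)); w=np.zeros_like(m); w[v-40:v+40,u-40:u+40]=1; m*=w
    m=cv2.morphologyEx(m,cv2.MORPH_OPEN,np.ones((5,5)))
    cs=cv2.findContours(m,0,1)[0]
    if cs:
        (cu,cv_),rad=cv2.minEnclosingCircle(max(cs,key=cv2.contourArea)); rs.append(ray(K,M,(cu,cv_))); print(c,"bulb px",cu,cv_,rad,"expected",b.round(1))
        p=onplane(rs[-1],s["eef_pos"][2]-.058); print(" at expected height:",p.round(4))
    cr=f[max(0,v-70):v+80,u-75:u+75]; tiles.append(cv2.resize(cr,(400,400),interpolation=3))
if len(rs)==2: print(tri(rs))
cv2.imwrite("pics/p1.png",np.hstack(tiles)[:,:,::-1])
```

```text
[ 0.48752437 -0.07217488  0.20079021] 0.024031383899525607 [-0.30318317 -0.45806701 -1.58695922] 10.225
scene bulb px 386.4565124511719 284.0652160644531 16.225276947021484 expected [386.2 285.3]
 at expected height: [ 0.4887 -0.0707  0.1428]
side bulb px 346.0 280.0 27.45915985107422 expected [345.8 290.3]
 at expected height: [ 0.5002 -0.0546  0.1428]
(array([ 0.47435326, -0.08359002,  0.17286809]), [np.float64(0.003435694311850989), np.float64(0.003435694311851009)])
```

View pics/p1.png

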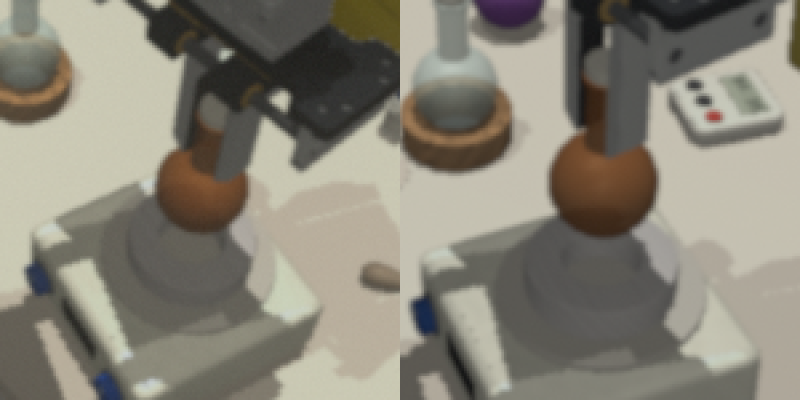

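The bulb hangs centred above the ring, neck upright. Side crop (203,182) is about pixel (347,288), against (346,290) expected. The numeric side blob was off because it merged with the neck. I'll lower slowly with a contact stop.

Run:
```python
from h import *
arm.move_straight([.4875,-.072,.180],v=.05)
hit=arm.move_straight([.4875,-.072,.158],v=.015,threshold=2.5)
s=arm.observe(); print(hit,s["eef_pos"],s["opening"],s["contact_force"],s["time_s"])
tiles=[]
for c in ("scene","side"):
    f=eyes.grab_frame(c);u,v=proj(*pose(c),[.487,-.072,.12]).round().astype(int)
    tiles.append(cv2.resize(f[v-75:v+75,u-75:u+75],(400,400),interpolation=3))
cv2.imwrite("pics/p2.png",np.hstack(tiles)[:,:,::-1])
```

```text
True [ 0.48737138 -0.07216083  0.16886603] 0.023976096277911356 [-0.36264578  0.04677055  2.59423951] 11.7
```

View pics/p2.png

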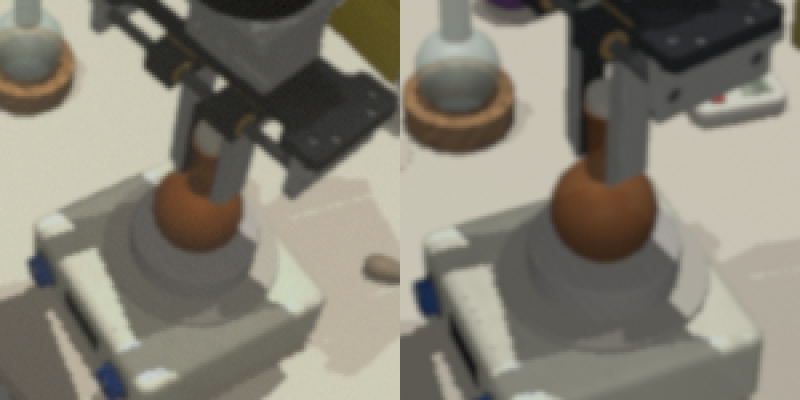

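Contact came at TCP z=0.1689, where 0.168 was predicted, so the bulb is seated. I'll release and retreat straight up.

Run:
```python
from h import *
arm.ungrasp(); arm.dwell(.3)
arm.move_straight([.4875,-.072,.30],v=.1)
s=arm.observe(); print(s["eef_pos"],s["opening"],s["contact_force"],s["time_s"])
f,K,M=wrist(); tiles=[cv2.resize(f,(267,267))]
R=[]
for c in ("scene","side"):
    g=eyes.grab_frame(c);k,m=pose(c);u,v=proj(k,m,[.487,-.072,.12]).round().astype(int)
    print(c,"expected stopper top",proj(k,m,[.487,-.072,.192]).round(1),"bulb",proj(k,m,[.487,-.072,.11]).round(1),"crop origin",u-75,v-75)
    tiles.append(cv2.resize(g[v-75:v+75,u-75:u+75],(267,267),interpolation=3))
print("wrist expected top",proj(K,M,[.487,-.072,.192]).round(),"bulb",proj(K,M,[.487,-.072,.11]).round())
cv2.imwrite("pics/p3.png",np.hstack(tiles)[:,:,::-1])
```

```text
[ 0.48718419 -0.07188479  0.29917655] 0.09387116522197742 [ 0.34517092  0.70079777 -0.43308961] 14.7167
scene expected stopper top [390.1 267.3] bulb [384. 296.] crop origin 310 218
side expected stopper top [346.7 262.9] bulb [345.3 306.9] crop origin 270 227
wrist expected top [322. 252.] bulb [322. 223.]
```

View pics/p3.png

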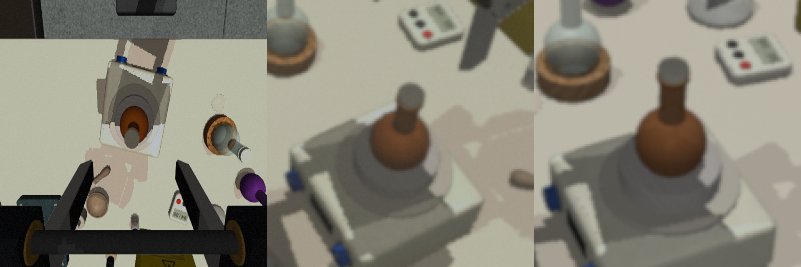

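The flask is released and upright. Stopper and bulb are within about 2 px of where a seated flask should appear: scene (390,269) and (385,297), side (348,264) and (346,307). The clear flask still stands in its cork.

```bash
python3 -c "
from plant import arm
arm.dwell(.3); print(arm.observe()['time_s'], arm.close_job())"
```

```text
the job is handed in; nothing more can be done
15.1667 None
```

The amber flask is in the aluminium ring on the stirrer, upright and released, and I handed the job in at about 15.2 s of the 35 s allowed. I gripped it by the neck with 20 N and lifted it over the clear flask. I then lowered it at 15 mm/s until it touched, which happened at TCP z = 0.169 m against the predicted 0.168 m.

**Final position:** in both fixed cameras the stopper and bulb were within about 2 px (2–3 mm) of where a seated, vertical flask should appear. The gripper was 130 mm above its release height with no contact.

**Clear flask:** it looked undisturbed in its cork ring in the last pictures; I did not measure its position again.

**Checks that disagreed:**
- **Bulb in the side camera:** one colour-based measurement was about 10 px off because the neck was included in the blob, so I judged that one from the picture.
- **Flask position before the grasp:** the wrist camera and the fixed cameras differed by about 4 mm in y, along the line the fingers close, so I aimed between them.
- **Grip opening:** it read 24 mm on a 22 mm neck. I did not look into this, and the grip held throughout.

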